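# Rack the drifts nose down, sorted by feel in the bored stop

### The arm

A 6-joint arm with a two-finger parallel gripper is mounted at the origin on the work surface. World frame = base frame: x ahead of the robot, y to its left, z up, the work surface at z = 0. Lengths are in m, angles in rad, forces in N, time in s.
With the tool pointing down it reaches from about 0.3 to 0.775 m from the base axis. Payload 14.6 kg.
Tool frame: the origin (TCP) lies at the very end of the fingers, on their centre line; the grasp point (between the pads) lies 19 mm behind it; z points along the fingers, y is the line along which they close (so a half turn about z gives the same grasp; the last joint's range is limited). The gripper opens to 94 mm and grips with 3 to 60 N. Pads are 16 mm wide; open, the fingers measure 119 mm over their backs; the gripper's body (75 mm by 177 mm) begins 78 mm behind the grasp point.
Start: joints at [-1.385, 0.3, 1.521, -0, 1.321, -0.067], TCP at [0.138, -0.533, 0.205] pointing down, gripper open.
Joint ranges: [-3.03, 3.03], [-0.79, 2.21], [0.23, 2.52], [-1.04, 4.18], [0, 3.07], [-2.55, 2.55]. Speed limits (rad/s): [2.22, 2.22, 2.57, 3.14, 3.14, 3.14].

### API

Orientations are given as [roll, pitch, yaw] about the fixed x, y, z axes, in that order (R = Rz(yaw) Ry(pitch) Rx(roll)).
In Python, from station import ctrl, cams gives the robot as it stands. The module is installed in compiled form; this text tells all that it offers.
- The arm moves only by the tool arm_command, never from a script. Its argument "plan" is a list that holds one entry, the list of rows, each a list of 7 numbers: the shift along the tool's x, y, z in a scale on which 1.0 is 500 mm, then the turn, a rotation vector about the tool's x, y, z in normalised numbers (1 is 2 pi rad), then the closure, from -1 (fully open) to 1 (shut). A call has 1 to 12 rows; each row is the pose to reach, as a shift and turn from the pose commanded when the call began, along the tool's axes at that moment; what a row does not reach only later rows make up. A row lasts 1/10 s, in which the tool goes at most 50 mm and 8.59 degrees, less where a joint would pass 70% of its speed; a pose out of reach is approached as far as the arm can. No shift or turn number may pass 1 either way. A call with a gripper value outside its range is refused whole. The fingers move at their own pace and stop on an object; "squeeze" is the grip in N (left out, the last holds). Time passes only in rows, so rows that repeat a pose let the fingers close. It gives the time, the measured TCP pose, the force, the opening and the grip force at its end, in the units of the state.
- ctrl.get_obs(): the state, without advancing time (a new reading comes with each control period).
- cams.camera(name): name is "scene" or "side" or "wrist"; returns (picture, depth): 480x640x3 uint8, blue, green, red; 480x640 float32, m along the optical axis (not along the pixel's ray), 0 where there is no reading.
- cams.camera_info(name): a dict with "fx", "fy", "cx", "cy" (pixels), "world_to_cam" (4x4, takes a point from world to camera coordinates). Camera axes: x right, y down, z forward; pixel columns grow to the right and rows downward; lengths in m; the calibration is good to about 2 mm. A picture is of the moment at which its call begins: read the wrist's pose just before it. camera_info takes no time and is no camera call; for the wrist camera it gives the pose at the moment of the call.
- ctrl.hand_in(): hands the job in; it is judged then, once.
The state is a dict: "time_s": time; "qpos": joint angles; "joint_vel": joint speeds; "tau": joint torques, N m; "ee_pos": TCP position; "eef_rot": TCP orientation; "force": force on the tool from outside, world axes, zero at the start; "moment": the same for the moment, N m; "grip_width": finger opening in m; "grip_force": force on a finger pad.
Only numpy, scipy, OpenCV 4.12 (cv2) and the standard library are available. Lean on these libraries where they do the work, as an engineer would, in place of code of your own. Each camera call takes 0.05 s, during which the arm holds its last target. There are 200 camera calls.

### The job

Fill the sloping rack with three of the four steel drifts from the cradle, one in each groove, all alike: chamfered end downhill and pushed fully home into the bored stop so that the indicator pin comes out behind it. The drifts lie either way round in the cradle, so feel each one in the bore: a chamfered end goes in, a square end stops on the face and must be turned round. Let go of everything at the end and do not disturb the other things on the bench.

Things in the scene. Friction and masses are not known exactly. Their poses are not given: they have to be found in the camera images.
- cradle: Level wooden cradle, fixed, 266 x 150 mm, holding four drifts at the start. Origin: centre of its underside, z up. The drifts lie along its y, side by side along its x, 64 mm apart, in vee saddles 18 mm wide at y = -48 and +48 mm; between these it is open down to a base plate whose top is 38 mm below the drift axes.
- cradle_slot0 (a point): Centre (on the axis, mid-length) of the drift lying in place 0 of the cradle at the start, 48 mm above the bench. Axes as the cradle's. The point stays with the cradle. A drift is a round steel bar, 28 mm diameter, 140 mm long, 0.4 to 0.6 kg.
- cradle_slot1 (a point): Centre (on the axis, mid-length) of the drift lying in place 1 of the cradle at the start, 48 mm above the bench. Axes as the cradle's. The point stays with the cradle. One end of each drift is cut square; the other has a 10 mm long 45 degree chamfer down to an 8 mm nose.
- cradle_slot2 (a point): Centre (on the axis, mid-length) of the drift lying in place 2 of the cradle at the start, 48 mm above the bench. Axes as the cradle's. The point stays with the cradle. Some drifts lie with the chamfer to the cradle's +y, some to -y; which is not told.
- cradle_slot3 (a point): Centre (on the axis, mid-length) of the drift lying in place 3 of the cradle at the start, 48 mm above the bench. Axes as the cradle's. The point stays with the cradle. The drift's centre may be up to 1 mm off along y.
- rack: Sloping wooden rack, fixed, 202 mm wide, 170 mm long, 165 mm high. Three grooves side by side along its x, 64 mm apart, run along its y and rise towards +y at 30 degrees (downhill = (0, -cos 30, -sin 30)), so a drift is laid in with the tool tilted 30 degrees. At the low end is a steel stop plate with a bore for each groove. Origin: centre of its underside, z up.
- rack_slot0 (a point): Middle of groove 0, on the axis of a drift lying in it, 70 mm uphill of the stop's face: the centre of a drift whose square end touches the stop. Axes as the rack's (z vertical). The stop's face is square to the slope, its top edge 22 mm above the drift axes; the bores are 21 mm wide: a chamfered end goes in 6.5 mm, a square end not at all.
- saddle0: Uphill vee saddle of groove 0, part of the rack, 18 mm wide, 44 mm uphill of the groove's middle (its twin is 44 mm downhill; between them the deck is 38 mm below the drift axis, square to the slope). Its frame is the rack's: origin under the rack's centre.
- indicator0 (a joint): Light spring-loaded indicator pin in bore 0, in m: 0 at rest, its face 1.5 mm inside the bore; grows as it is pushed downhill. About 0.005 with a chamfered end fully home, 0 with a square end, which cannot reach it. It takes under 0.6 N; the drift's weight holds it in.
- rack_slot1 (a point): Middle of groove 1, on the axis of a drift lying in it, 70 mm uphill of the stop's face: the centre of a drift whose square end touches the stop. Axes as the rack's (z vertical). Home, with its chamfered end in the bore, a drift's centre is 6.5 mm downhill of this point.
- saddle1: Uphill vee saddle of groove 1, part of the rack, 18 mm wide, 44 mm uphill of the groove's middle (its twin is 44 mm downhill; between them the deck is 38 mm below the drift axis, square to the slope). Its frame is the rack's: origin under the rack's centre.
- indicator1 (a joint): Light spring-loaded indicator pin in bore 1, in m: 0 at rest, its face 1.5 mm inside the bore; grows as it is pushed downhill. About 0.005 with a chamfered end fully home, 0 with a square end, which cannot reach it. It takes under 0.6 N; the drift's weight holds it in.
- rack_slot2 (a point): Middle of groove 2, on the axis of a drift lying in it, 70 mm uphill of the stop's face: the centre of a drift whose square end touches the stop. Axes as the rack's (z vertical). A drift may not slide down by itself: push it home.
- saddle2: Uphill vee saddle of groove 2, part of the rack, 18 mm wide, 44 mm uphill of the groove's middle (its twin is 44 mm downhill; between them the deck is 38 mm below the drift axis, square to the slope). Its frame is the rack's: origin under the rack's centre.
- indicator2 (a joint): Light spring-loaded indicator pin in bore 2, in m: 0 at rest, its face 1.5 mm inside the bore; grows as it is pushed downhill. About 0.005 with a chamfered end fully home, 0 with a square end, which cannot reach it. It takes under 0.6 N; the drift's weight holds it in.
- mallet: Bystander: wooden mallet, head 56 x 85 mm, handle 190 mm along -x, lying on the bench; origin under the head.
- jar: Bystander: closed jar, 64 mm across, 75 mm tall, standing; origin at the centre of its underside.
- file: Bystander: flat file, 240 mm long along its x with a wooden handle to -x, up to 24 mm high, lying; origin near the handle's end of the blade, on the bench.
- scissors: Bystander: scissors with orange handles, 210 mm long, 8 mm high, lying; blades along +x, origin under the pivot.
- ruler: Bystander: steel ruler 280 x 30 x 4 mm, lying along its x; origin at the centre of its underside.

How it is judged:
On the way, in this order (a step that is already met when the one before it is completed fails the run):
1. a first drift is home in a bore, chamfered end first (value of joint any of indicator0, indicator1, indicator2 above 0.003 m), for 0.2 s.
2. two drifts are home in their bores ((value of joint each of indicator0, indicator1 above 0.003 m or value of joint each of indicator0, indicator2 above 0.003 m or value of joint each of indicator1, indicator2 above 0.003 m)), for 0.2 s.
At the end, for the whole second after the job is handed in: Each of the three grooves holds a drift that rests on the groove's uphill saddle (over 0.4 N) with its chamfered end home in the bore: every indicator pin is pushed in by more than 3 mm and still (under 4 mm/s) (value of joint each of indicator0, indicator1, indicator2 above 0.003 m and contact force between each of saddle0, saddle1, saddle2 and anything else above 0.4 N and velocity of joint indicator0 between -0.004 and 0.004 m/s and velocity of joint indicator1 between -0.004 and 0.004 m/s and velocity of joint indicator2 between -0.004 and 0.004 m/s); the robot touches nothing.
It fails at once if a bystander (mallet, jar, file, scissors or ruler) was moved over 40 mm (distance of any of mallet, jar, file, scissors, ruler from where it was at the start of the episode above 0.04 m).
It also fails if it takes over 72 s, if anything falls off the work surface, if the arm or the gripper's body presses on something with over 40 N, if the wrist force passes 120 N, or if a joint passes its speed limit or range.

## Working session

There is one attempt and no reset: what is moved stays moved. The work goes in short steps, Python scripts to look and compute and a tool call to move; the robot and the scene stay as the last step left them, time stands still between calls to the robot, and variables do not carry over. Pictures are saved under pics/ and viewed, at most 10 in all, crops included, and the job is handed in when it is done.

Besides the shell and the picture viewer there is one more tool, called after ">>>" as name([rows], argument=value, ...), one row to a line, values as JSON. arm_command: Moves the arm, as the interface text tells. Its arguments: {"type":"object","properties":{"plan":{"type":"array"},"squeeze":{"type":"number"}},"required":["plan"]}

```bash
mkdir -p pics; cat > h.py <<'E'
import numpy as np, cv2
from station import ctrl, cams
from scipy.spatial.transform import Rotation as R
def grab(n):
    p,d=cams.camera(n); i=cams.camera_info(n); return p,d,i
def pts(d,i):
    v,u=np.mgrid[:480,:640]; 
    c=np.stack([(u-i['cx'])/i['fx']*d,(v-i['cy'])/i['fy']*d,d],-1)
    T=np.linalg.inv(i['world_to_cam']); return c@T[:3,:3].T+T[:3,3]
E
python3 - <<'E'
from h import *
o=ctrl.get_obs(); print(o)
for n in ('scene','side'):
    p,d,i=grab(n); cv2.imwrite(f'pics/{n}0.png',p); np.savez(f'{n}0.npz',p=p,d=d,T=i['world_to_cam']); print(n,i)
E
```

```text
{'time_s': 0.0, 'qpos': array([-1.38460496e+00,  3.00495783e-01,  1.52159258e+00,  3.48084930e-05,
        1.32066564e+00, -6.65748462e-02]), 'joint_vel': array([ 0.00051345, -0.003564  ,  0.00074545, -0.00100617,  0.00010221,
        0.00159061]), 'tau': array([ 2.50374520e-03, -5.31799436e+01, -3.52736700e+01,  7.08993548e-02,
        2.43677414e-02, -7.89369074e-05]), 'ee_pos': array([ 0.13751722, -0.53226375,  0.20486792]), 'eef_rot': array([-3.14043612e+00, -1.10899923e-04,  2.52757514e-01]), 'force': array([-0.03930482, -0.75364577,  0.88831156]), 'moment': array([ 0.04867295,  0.02651416, -0.05036396]), 'grip_force': 0.0, 'grip_width': 0.09401310372213315}
scene {'fx': 466.094366693764, 'fy': 466.094366693764, 'cx': 319.25133463374607, 'cy': 246.13069230803634, 'world_to_cam': array([[ 0.07300031,  0.99724809,  0.01293103, -0.03131659],
       [ 0.72690967, -0.04432496, -0.68530112, -0.35304498],
       [-0.68284206,  0.05942688, -0.72814502,  1.83604828],
       [ 0.        ,  0.        ,  0.        ,  1.        ]])}
side {'fx': 485.7316674398714, 'fy': 485.7316674398714, 'cx': 323.55811092318385, 'cy': 245.2073930613887, 'world_to_cam': array([[-0.99959101, -0.02371265, -0.0159853 ,  0.57947612],
       [-0.0032996 ,  0.65087407, -0.75917854,  0.11141347],
       [ 0.02840655, -0.7588153 , -0.65068611,  1.20503711],
       [ 0.        ,  0.        ,  0.        ,  1.        ]])}
```

View pics/scene0.png

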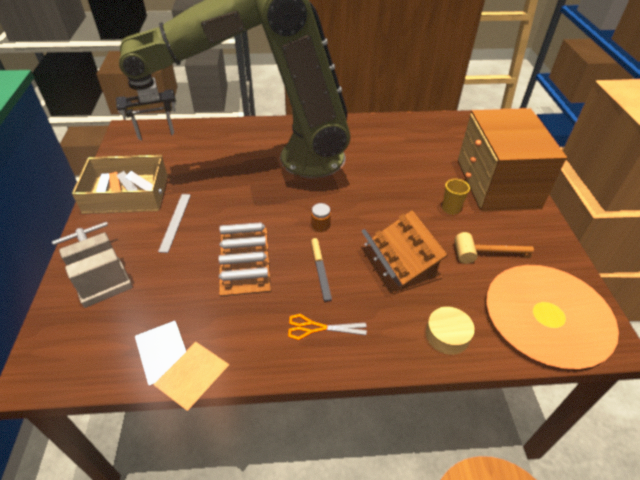

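View pics/side0.png

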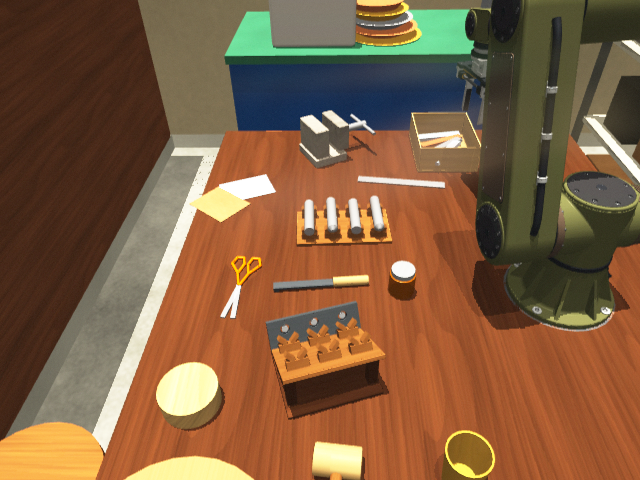

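The scene view shows the cradle at about (245,258) and the rack at about (405,250), with its stop plate on the cradle side. In the side view the drifts are near (343,215) and the bores at about (285,328), (314,321) and (342,315). Next I'll measure these from depth.

```bash
python3 - <<'E'
from h import *
def load(n):
    z=np.load(n+'0.npz'); i=cams.camera_info(n); return z['p'],pts(z['d'],i),i
C={}
for n,box in (('scene',(215,215,275,300)),('side',(290,190,395,248))):
    p,P,i=load(n); hsv=cv2.cvtColor(p,cv2.COLOR_BGR2HSV)
    x0,y0,x1,y1=box; m=np.zeros((480,640),bool); m[y0:y1,x0:x1]=1
    m&=(hsv[...,1]<60)&(P[...,2]>.035)&(P[...,2]<.08)
    k,l,s,c=cv2.connectedComponentsWithStats(m.astype(np.uint8))
    for j in range(1,k):
        if s[j,4]<80: continue
        q=P[l==j]; 
        mu=q[:,:2].mean(0); w,v=np.linalg.eigh(np.cov((q[:,:2]-mu).T)); a=v[:,1]*np.sign(v[1,1]); t=(q[:,:2]-mu)@a
        lo,hi=np.percentile(t,[1,99]); mid=mu+a*(lo+hi)/2
        print(n,s[j,4],mid.round(4),'len',round(hi-lo,4),'yaw',np.degrees(np.arctan2(a[1],a[0])).round(2),'ztop',np.percentile(q[:,2],[50,95,99]).round(4))
p,P,i=load('side'); hsv=cv2.cvtColor(p,cv2.COLOR_BGR2HSV)
m=np.zeros((480,640),bool); m[300:352,262:364]=1
m&=(hsv[...,1]<90)&(P[...,2]>.05)
q=P[m]; 
for _ in range(5):
    mu=q.mean(0); u,s,v=np.linalg.svd(q-mu,full_matrices=False); r=(P[m]-mu)@v[2]; q=P[m][abs(r)<.003]
n=v[2]*np.sign(v[2][2]); print('plane',mu,n,len(q),m.sum(),'tilt',np.degrees(np.arcsin(n[2])),'yaw',np.degrees(np.arctan2(n[1],n[0])), 'rms',np.std((q-mu)@n))
print('ztop',np.percentile(q[:,2],[1,99]))
for n in('scene','side'):
  p,P,i=load(n)
  b=(355,200,455,300) if n=='scene' else (255,290,395,415)
  c=p[b[1]:b[3],b[0]:b[2]]; 
  cv2.imwrite(f'pics/c_{n}.png',cv2.resize(c,None,fx=5 if n=='scene' else 4,fy=5 if n=='scene' else 4,interpolation=cv2.INTER_CUBIC))
a,b=[cv2.imread(f'pics/c_{n}.png') for n in('scene','side')]
H=max(a.shape[0],b.shape[0]);cv2.imwrite('pics/c_side2.png',b)
E
```

```text
scene 313 [ 0.4431 -0.2497] len 0.1317 yaw 93.24 ztop [0.0561 0.0624 0.0641]
scene 334 [ 0.5065 -0.2433] len 0.1318 yaw 92.66 ztop [0.0566 0.0614 0.0629]
scene 356 [ 0.5706 -0.2432] len 0.1323 yaw 93.34 ztop [0.0573 0.0622 0.0643]
scene 387 [ 0.6343 -0.2367] len 0.1321 yaw 92.46 ztop [0.0571 0.0626 0.0646]
side 305 [ 0.5633 -0.2439] len 0.1389 yaw 93.05 ztop [0.059  0.0631 0.0644]
side 315 [ 0.4369 -0.2492] len 0.1408 yaw 93.36 ztop [0.0589 0.063  0.0643]
side 317 [ 0.4995 -0.2385] len 0.1315 yaw 93.38 ztop [0.0585 0.0631 0.0646]
side 311 [ 0.6258 -0.2328] len 0.1312 yaw 93.08 ztop [0.0587 0.0627 0.0645]
plane [0.59771802 0.16951781 0.0748067 ] [-0.29875649  0.92358749  0.24027214] 816 1784 tilt 13.902602893408448 yaw 107.92504288253309 rms 0.0016880426759345497
ztop [0.05939716 0.09274607]
```

View pics/c_side.png

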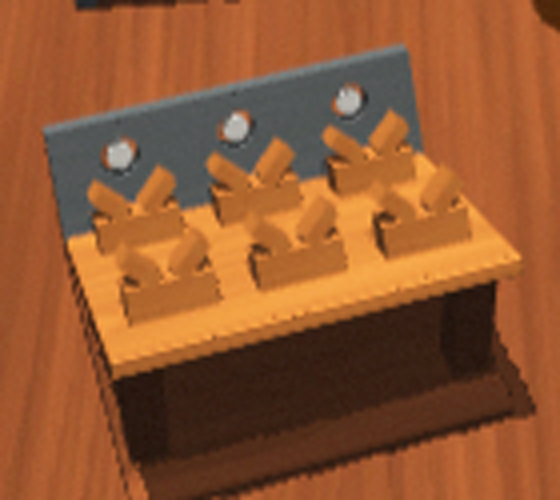

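The crop shows the three bores clearly, at about (285,328.8), (314,322) and (342.3,315.3) in full-image pixels. Next I'll fit the stop plate again using a tighter colour mask.

```bash
python3 - <<'E'
from h import *
z=np.load('side0.npz'); i=cams.camera_info('side'); P=pts(z['d'],i); p=z['p'].astype(int)
poly=np.array([[48,133],[402,55],[415,150],[70,232]])/4+[255,290]
m=cv2.fillConvexPoly(np.zeros((480,640),np.uint8),poly.round().astype(int),1).astype(bool)
m&=(p[...,0]>p[...,2])&(p.max(-1)<150)
m=cv2.erode(m.astype(np.uint8),np.ones((2,2))).astype(bool)
bc=np.array([[285,328.75],[314,322],[342.25,315.25]])
for b in bc:
    v,u=np.mgrid[:480,:640]; m&=np.hypot(u-b[0],v-b[1])>6
q=P[m]; print(len(q))
# constrained: normal (c30*cos y, c30*sin y, .5)
from scipy.optimize import least_squares
f=lambda s:q@np.array([np.cos(s[0])*.8660,np.sin(s[0])*.8660,.5])-s[1]
s=least_squares(f,[1.8,.2],loss='soft_l1',f_scale=.001).x; print('yaw of uphill',np.degrees(s[0]),'rms',np.median(abs(f(s))))
U=np.array([np.cos(s[0])*.8660,np.sin(s[0])*.8660,.5])
mu=q.mean(0);vv=np.linalg.svd(q-mu,full_matrices=False)[2][2];print('free',vv)
T=np.linalg.inv(i['world_to_cam']);o=T[:3,3]
B=[]
for b in bc:
    d=T[:3,:3]@np.array([(b[0]-i['cx'])/i['fx'],(b[1]-i['cy'])/i['fy'],1]); t=(s[1]-o@U)/(d@U); B.append(o+t*d); print(B[-1].round(4),'slot',(B[-1]+.07*U).round(4))
B=np.array(B);e=np.diff(B,axis=0);print(np.linalg.norm(e,axis=1),np.degrees(np.arctan2(e[:,1],e[:,0])))
# scene check: top edge of plate z, saddles etc
zs=np.load('scene0.npz');Q=pts(zs['d'],cams.camera_info('scene'));ps=zs['p'].astype(int)
# deck+saddle high points orange in both, in rack frame
x=np.array([U[1],-U[0],0])/.866; w=np.cross(x,U)
for n,Pp in(('side',P),('scene',Q)):
    L=(Pp-(B[1]+.07*U)); a=np.stack([L@x,L@U,L@w],-1); k=(abs(a[...,0])<.1)&(abs(a[...,1])<.065)&(a[...,2]>-.06)&(a[...,2]<.06)
    dk=k&(a[...,2]<-.028)&(abs(a[...,1])<.03)
    print(n,k.sum(),'deck h med (exp -.038)',np.median(a[dk][:,2]),dk.sum(), 'maxh',np.percentile(a[k][:,2],99))
    rk=k&(abs(a[...,2]+.038)<.006); print('x range',np.percentile(a[rk][:,0],[1,99]))
E
```

```text
1001
yaw of uphill 107.77127142428014 rms 0.0012083862553977746
free [-0.25004179  0.73900317 -0.62558246]
[0.656  0.1899 0.0729] slot [0.6375 0.2476 0.1079]
[0.5951 0.1705 0.0727] slot [0.5766 0.2282 0.1077]
[0.5342 0.1509 0.0728] slot [0.5157 0.2086 0.1078]
[0.0639411  0.06393119] [-162.33679487 -162.16173161]
side 3232 deck h med (exp -.038) -0.038127613677080036 420 maxh -0.0034251945835905586
x range [-0.09741446  0.09893997]
scene 2404 deck h med (exp -.038) -0.04037033559727247 1101 maxh -0.004012771021315678
x range [-0.09346772  0.09919237]
```

```bash
cat >> h.py <<'E'
def rot(yaw,tilt=0):
    "tool orientation: tool x along yaw dir raised by tilt (deg), z down"
    y,t=np.radians([yaw,tilt]); x=np.array([np.cos(y)*np.cos(t),np.sin(y)*np.cos(t),np.sin(t)]); ty=np.array([np.sin(y),-np.cos(y),0])
    return np.stack([x,ty,np.cross(x,ty)],1)
def rel(p,Rt,p0=None,R0=None):
    o=ctrl.get_obs(); p0=o['ee_pos'] if p0 is None else np.array(p0); R0=R.from_euler('xyz',o['eef_rot']).as_matrix() if R0 is None else R0
    return (R0.T@(np.array(p)-p0)*1e3).round(1), R.from_matrix(R0.T@Rt).as_rotvec().round(4)
E
python3 -c "
from h import *
print(rel([.532,-.244,.27],rot(93.2)))"
```

```text
(array([ 454. , -180.5,  -64.8]), array([-8.0000e-04, -7.0000e-04, -1.3738e+00]))
```

The rows are not in the units I measure in: shifts go in shares of 500 mm and turns go in shares of 2 pi rad. I convert before sending: 454 mm is 0.908, -180 mm is -0.36, -1.374 rad is -0.2187.

>>> arm_command([
  [[0.908,-0.36,-0.13,0,0,-0.2187,-1],[0.908,-0.36,-0.13,0,0,-0.2187,-1],[0.908,-0.36,-0.13,0,0,-0.2187,-1],[0.908,-0.36,-0.13,0,0,-0.2187,-1],[0.908,-0.36,-0.13,0,0,-0.2187,-1],[0.908,-0.36,-0.13,0,0,-0.2187,-1],[0.908,-0.36,-0.13,0,0,-0.2187,-1],[0.908,-0.36,-0.13,0,0,-0.2187,-1],[0.908,-0.36,-0.13,0,0,-0.2187,-1],[0.908,-0.36,-0.13,0,0,-0.2187,-1],[0.908,-0.36,-0.13,0,0,-0.2187,-1],[0.908,-0.36,-0.13,0,0,-0.2187,-1]],
], squeeze=50)

```text
time_s: 1.3
ee_pos: [0.5322, -0.2442, 0.2697]
eef_rot: [-3.141, -0.0, 1.628]
force: [-0.2, -0.3, -1.1]
grip_width: 0.094
grip_force: 0.0
```

```bash
python3 - <<'E'
from h import *
p,d,i=grab('wrist'); cv2.imwrite('pics/w1.png',p); np.savez('w1.npz',p=p,d=d,**{k:np.array(v) for k,v in i.items()})
o=ctrl.get_obs(); print(o['time_s'],o['ee_pos'],o['eef_rot'],o['qpos'])
E
```

```text
1.35 [ 0.53159901 -0.24492952  0.26990408] [-3.14060386e+00 -3.45317557e-04  1.62646494e+00] [-4.94219024e-01  3.42111134e-01  1.31715364e+00 -2.23173897e-04
  1.48335137e+00 -5.49868203e-01]
```

View pics/w1.png

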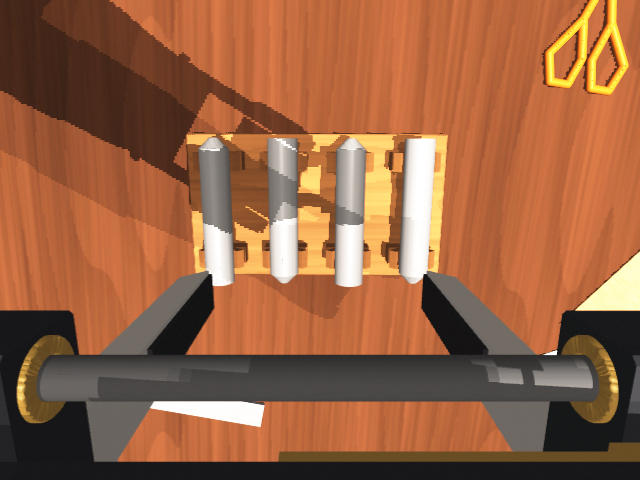

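The wrist view has world +y up and +x to the right. Slots 0 (217,~) and 2 (350,~) have the chamfer at +y, and slots 1 (284,~) and 3 (415,~) have it at −y. Gripped with the tool's x along cradle +y, slots 1 and 3 can go straight to the rack; slot 0 needs the reversed grip, which is just inside the range of joint 6.

```bash
python3 - <<'E'
from h import *
z=np.load('w1.npz'); i={k:z[k] for k in ('fx','fy','cx','cy','world_to_cam')}; P=pts(z['d'],i); hsv=cv2.cvtColor(z['p'],cv2.COLOR_BGR2HSV)
m=np.zeros((480,640),bool); m[133:290,195:440]=1
m&=(hsv[...,1]<70)&(P[...,2]>.04)&(P[...,2]<.09)
k,l,s,c=cv2.connectedComponentsWithStats(m.astype(np.uint8))
for j in range(1,k):
    if s[j,4]<800: continue
    q=P[l==j]; mu=q[:,:2].mean(0); w,v=np.linalg.eigh(np.cov((q[:,:2]-mu).T)); a=v[:,1]*np.sign(v[1,1]); t=(q[:,:2]-mu)@a
    lo,hi=np.percentile(t,[.5,99.5]); mid=mu+a*(lo+hi)/2
    zt=np.percentile(q[:,2],95); r=q[q[:,2]>zt-.004]; n=(r[:,:2]-mu)@[-a[1],a[0]]
    print(mid.round(4),hi-lo,np.degrees(np.arctan2(a[1],a[0])).round(2),'z95',zt.round(4),'ridge mid',(mid+np.array([-a[1],a[0]])*(np.percentile(n,2)+np.percentile(n,98))/2).round(4))
E
```

```text
[ 0.4362 -0.2513] 0.1370911903876578 93.66 z95 0.0628 ridge mid [ 0.434  -0.2515]
[ 0.4982 -0.2466] 0.13480041350022168 93.07 z95 0.0627 ridge mid [ 0.4975 -0.2467]
[ 0.5603 -0.2452] 0.13727174454659885 93.14 z95 0.0626 ridge mid [ 0.5615 -0.2452]
[ 0.6227 -0.2399] 0.13548902781523023 93.02 z95 0.0625 ridge mid [ 0.625  -0.2398]
```

```bash
python3 -c "
from h import *
print(rel([.625,-.240,.10],rot(93.1)),rel([.625,-.240,.029],rot(93.1)))"
```

```text
(array([ -0.3,  93.7, 169.8]), array([-0.001 , -0.0003,  0.0016])) (array([ -0.4,  93.8, 240.8]), array([-0.001 , -0.0003,  0.0016]))
```

>>> arm_command([
  [[0,0.188,0.12,0,0,0,-0.19],[0,0.188,0.12,0,0,0,-0.19],[0,0.188,0.22,0,0,0,-0.19],[0,0.188,0.3,0,0,0,-0.19],[0,0.188,0.34,0,0,0,-0.19],[0,0.188,0.34,0,0,0,-0.19]],
])

```text
time_s: 1.95
ee_pos: [0.6236, -0.2401, 0.0968]
eef_rot: [-3.136, -0.003, 1.625]
force: [-0.1, -0.3, 0.8]
grip_width: 0.0561
grip_force: 0.0
```

Scaled: 71 mm is 0.142, 35 mm is 0.07.

>>> arm_command([
  [[0,0,0.07,0,0,0,-0.19],[0,0,0.142,0,0,0,-0.19],[0,0,0.142,0,0,0,-0.19],[0,0,0.142,0,0,0,1],[0,0,0.142,0,0,0,1],[0,0,0.142,0,0,0,1],[0,0,0.142,0,0,0,1],[0,0,0.142,0,0,0,1]],
], squeeze=50)

```text
time_s: 2.75
ee_pos: [0.627, -0.2397, 0.0311]
eef_rot: [3.139, 0.001, 1.627]
force: [2.3, -0.1, 7.1]
grip_width: 0.0271
grip_force: 50.0
```

```bash
cat >> h.py <<'E'
S=np.array([[.6375,.2476,.1079],[.5766,.2282,.1077],[.5157,.2086,.1078]])
YR=107.77; RR=rot(YR,30); U=RR[:,0]
def rk(k,up,lift,side=0): return S[k]+U*up+RR[:,1]*side+RR[:,2]*(.019-lift)
E
python3 -c "
from h import *
print(ctrl.get_obs()['qpos'])
print(rk(0,.015,.06),RR.round(3)); print(rel(rk(0,.015,.06),RR))"
```

```text
[-4.19818321e-01  7.37875735e-01  1.28784645e+00  1.97152739e-04
  1.11272534e+00 -4.75921385e-01]
[0.63979191 0.24044867 0.15090704] [[-0.264  0.952 -0.153]
 [ 0.825  0.305  0.476]
 [ 0.5    0.    -0.866]]
(array([ 478.5,   40. , -120.3]), array([ 0.0692,  0.5224, -0.2476]))
```

Scaled: -200 mm is -0.4, -150 mm is -0.3.

>>> arm_command([
  [[0,0,-0.1,0,0,0,1],[0,0,-0.2,0,0,0,1],[0,0,-0.3,0,0,0,1],[0,0,-0.4,0,0,0,1],[0,0,-0.4,0,0,0,1]],
])

```text
time_s: 3.25
ee_pos: [0.6275, -0.2401, 0.2374]
eef_rot: [3.132, 0.005, 1.627]
force: [-0.0, -0.1, -4.4]
grip_width: 0.0272
grip_force: 50.0
```

```bash
python3 -c "
from h import *
o=ctrl.get_obs();print(o['ee_pos'],o['force'],o['grip_width'],o['qpos'])
print(rel(rk(0,.015,.06),RR))"
```

```text
[ 0.62748561 -0.24006204  0.23744023] [-4.10909539e-03 -1.16333917e-01 -4.35588021e+00] 0.027214645479012915 [-4.19873736e-01  5.57704659e-01  1.08526435e+00 -7.00049341e-05
  1.48771113e+00 -4.75956728e-01]
(array([479.5,  38.4,  84.5]), array([ 0.0753,  0.527 , -0.2459]))
```

```bash
python3 -c "
from h import *
R0=rot(93.2)
print(rel(rk(0,.015,.06),RR,None,R0))"
```

```text
(array([479.1,  39.1,  86.5]), array([ 0.0666,  0.5207, -0.2484]))
```

Scaled: 479 mm is 0.958, 440 mm is 0.88, 0.5207 rad is 0.0829.

>>> arm_command([
  [[0.1,0.008,0,0.0011,0.008,-0.004,1],[0.2,0.016,0,0.0021,0.0166,-0.008,1],[0.3,0.024,0,0.0032,0.0248,-0.0119,1],[0.4,0.032,0,0.0043,0.0331,-0.0159,1],[0.5,0.04,0,0.0053,0.0414,-0.0199,1],[0.6,0.048,0,0.0064,0.0497,-0.0239,1],[0.7,0.056,0,0.0075,0.0579,-0.0277,1],[0.8,0.064,0.02,0.0084,0.0662,-0.0318,1],[0.88,0.072,0.07,0.0095,0.0745,-0.035,1],[0.958,0.078,0.12,0.0106,0.0829,-0.0395,1],[0.958,0.078,0.172,0.0106,0.0829,-0.0395,1],[0.958,0.078,0.172,0.0106,0.0829,-0.0395,1]],
])

```text
time_s: 4.45
ee_pos: [0.6357, 0.2412, 0.1376]
eef_rot: [-3.131, -0.524, 1.877]
force: [-0.9, -0.8, -4.4]
grip_width: 0.0269
grip_force: 50.0
```

```bash
python3 -c "
from h import *
p,d,i=grab('side'); p2,_,_=grab('wrist')
o=ctrl.get_obs();print(o['time_s'],o['ee_pos'],o['force'],o['grip_width'],o['qpos'])
Rm=R.from_euler('xyz',o['eef_rot']).as_matrix(); print(RR.T@(o['ee_pos']-rk(0,0,0)), R.from_matrix(RR.T@Rm).as_rotvec())
cv2.imwrite('pics/a1.png',np.hstack([cv2.resize(p[250:430,230:420],(400,380)),cv2.resize(p2,(400,380))]))
"
```

```text
4.55 [0.6379519  0.24052015 0.14323501] [ 0.89695099 -0.20963838 -3.30450319] 0.026777764160803207 [ 0.1099101   0.69451814  1.17188075  0.51858123  1.41391911 -0.31856341]
[ 0.01170926 -0.00173041 -0.05304101] [ 0.00106907 -0.00027764  0.00110812]
```

View pics/a1.png

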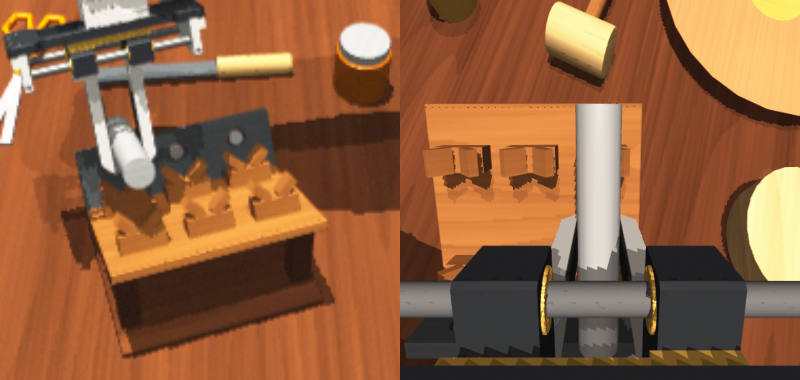

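Scaled: 49 mm is 0.098, 44 mm is 0.088.

>>> arm_command([
  [[0,0.004,0.04,0,0,0,1],[0,0.004,0.07,0,0,0,1],[0,0.004,0.088,0,0,0,1],[0,0.004,0.098,0,0,0,1],[0,0.004,0.098,0,0,0,1],[0,0.004,0.098,0,0,0,1]],
])

```text
time_s: 5.15
ee_pos: [0.6328, 0.2648, 0.1017]
eef_rot: [3.141, -0.523, 1.881]
force: [-0.1, -0.0, -3.4]
grip_width: 0.0269
grip_force: 50.0
```

```bash
cat >> h.py <<'E'
def st(k):
    o=ctrl.get_obs(); Rm=R.from_euler('xyz',o['eef_rot']).as_matrix(); print(o['time_s'],'up,side,down mm',(RR.T@(o['ee_pos']-rk(k,0,0))*1e3).round(1),'rot',R.from_matrix(RR.T@Rm).as_rotvec().round(4),'F tool',(RR.T@o['force']).round(1),'grip',o['grip_width'].round(4) if hasattr(o['grip_width'],'round') else o['grip_width'])
E
python3 -c "
from h import *
st(0)"
```

```text
5.15 up,side,down mm [12.3  0.8 -4.7] rot [-0.0007 -0.0002 -0.0003] F tool [-1.7 -0.1  3. ] grip 0.026891277669430346
```

Scaled: 4 mm is 0.008, 2 mm is 0.004.

>>> arm_command([
  [[0,0,0.004,0,0,0,1],[0,0,0.008,0,0,0,1],[0,0,0.008,0,0,0,1],[0,0,0.008,0,0,0,1]],
])

```text
time_s: 5.55
ee_pos: [0.6326, 0.2661, 0.0993]
eef_rot: [3.139, -0.523, 1.882]
force: [-2.4, -7.6, 6.9]
grip_width: 0.0268
grip_force: 50.0
```

```bash
python3 -c "
from h import *
st(0)"
```

```text
5.55 up,side,down mm [12.2  1.  -2. ] rot [-0.0018 -0.0006 -0.0007] F tool [-2.2 -4.6 -9.2] grip 0.02681459660128253
```

Scaled: -15 mm is -0.03, -1.5 mm is -0.003.

>>> arm_command([
  [[0,-0.003,-0.001,0,0,0,1],[-0.008,-0.003,-0.001,0,0,0,1],[-0.016,-0.003,-0.001,0,0,0,1],[-0.022,-0.003,-0.001,0,0,0,1],[-0.026,-0.003,-0.001,0,0,0,1],[-0.03,-0.003,-0.001,0,0,0,1],[-0.03,-0.003,-0.001,0,0,0,1]],
])

```text
time_s: 6.25
ee_pos: [0.6361, 0.2541, 0.0925]
eef_rot: [3.136, -0.524, 1.883]
force: [6.4, 2.9, 3.2]
grip_width: 0.027
grip_force: 50.0
```

```bash
python3 -c "
from h import *
st(0)"
```

```text
6.25 up,side,down mm [-2.   0.7 -2.3] rot [-0.005   0.0003 -0.0014] F tool [ 2.3  7.  -2.3] grip 0.026972247169780916
```

Scaled: -4 mm is -0.008, -3 mm is -0.006.

>>> arm_command([
  [[-0.002,0.0016,0,0,0,0,1],[-0.004,0.0016,0,0,0,0,1],[-0.006,0.0016,0,0,0,0,1],[-0.008,0.0016,0,0,0,0,1],[-0.008,0.0016,0,0,0,0,1]],
])

```text
time_s: 6.75
ee_pos: [0.6373, 0.2513, 0.0905]
eef_rot: [3.138, -0.525, 1.883]
force: [1.9, 2.3, 6.7]
grip_width: 0.0271
grip_force: 50.0
```

```bash
python3 -c "
from h import *
st(0)"
```

```text
6.75 up,side,down mm [-5.6  0.9 -2.1] rot [-0.0031  0.001  -0.0015] F tool [ 4.8  2.5 -5. ] grip 0.02711882642221168
```

Scaled: -3 mm is -0.006, -2 mm is -0.004.

>>> arm_command([
  [[-0.002,0,0,0,0,0,1],[-0.004,0,0,0,0,0,1],[-0.006,0,0,0,0,0,1],[-0.006,0,0,0,0,0,1]],
])

```text
time_s: 7.15
ee_pos: [0.6375, 0.2507, 0.0901]
eef_rot: [3.137, -0.527, 1.884]
force: [-3.7, 11.5, 13.8]
grip_width: 0.0268
grip_force: 50.0
```

```bash
python3 -c "
from h import *
st(0)"
```

```text
7.15 up,side,down mm [-6.4  0.9 -2.1] rot [-0.0027  0.0038 -0.003 ] F tool [17.4  0.  -5.9] grip 0.02683356422142477
```

Scaled: -120 mm is -0.24, -80 mm is -0.16.

>>> arm_command([
  [[-0.006,0,0,0,0,0,-0.19],[-0.006,0,0,0,0,0,-0.19],[-0.006,0,0,0,0,0,-0.19],[-0.002,0,-0.08,0,0,0,-0.19],[0,0,-0.16,0,0,0,-0.19],[0,0,-0.24,0,0,0,-0.19],[0,0,-0.24,0,0,0,-0.19]],
])

```text
time_s: 7.85
ee_pos: [0.6577, 0.1889, 0.1961]
eef_rot: [3.133, -0.521, 1.883]
force: [1.1, -0.0, -0.3]
grip_width: 0.0558
grip_force: 0.0
```

```bash
python3 -c "
from h import *
st(0)
p,d,i=grab('wrist'); q,_,_=grab('side')
o=ctrl.get_obs();print(o['ee_pos'])
cv2.imwrite('pics/a2.png',np.hstack([cv2.resize(q[250:430,230:420],(400,380)),cv2.resize(p,(400,380))]))
print(rel([.4975,-.247,.10],rot(93.1),None,RR))
"
```

```text
7.85 up,side,down mm [  -9.6    1.3 -126.5] rot [-0.0076 -0.0023 -0.0016] F tool [-0.5  1.1  0.1] grip 0.05584056185654964
[0.65564184 0.1906576  0.19093893]
(array([-364.6, -284.2, -105.5]), array([-0.067 , -0.5207,  0.2502]))
```

View pics/a2.png

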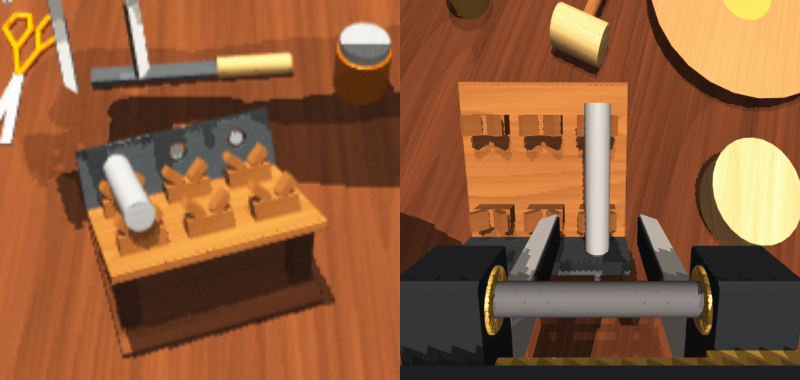

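```bash
python3 -c "
from h import *
print(rel([.4975,-.247,.20],rot(93.1),None,RR))
"
```

```text
(array([-314.6, -284.2, -192.1]), array([-0.067 , -0.5207,  0.2502]))
```

Scaled: -365 mm is -0.73, -284 mm is -0.568, -0.5207 rad is -0.0829.

>>> arm_command([
  [[-0.062,-0.056,-0.038,-0.0011,-0.0083,0.004,-0.19],[-0.126,-0.114,-0.076,-0.0021,-0.0166,0.008,-0.19],[-0.188,-0.17,-0.116,-0.0032,-0.0248,0.0119,-0.19],[-0.252,-0.228,-0.154,-0.0043,-0.0331,0.0159,-0.19],[-0.314,-0.284,-0.192,-0.0054,-0.0414,0.0199,-0.19],[-0.378,-0.342,-0.23,-0.0064,-0.0497,0.0239,-0.19],[-0.44,-0.398,-0.268,-0.0075,-0.0579,0.0279,-0.19],[-0.504,-0.454,-0.308,-0.0086,-0.0664,0.0318,-0.19],[-0.566,-0.512,-0.346,-0.0095,-0.0746,0.0358,-0.19],[-0.63,-0.568,-0.384,-0.0107,-0.0829,0.0398,-0.19],[-0.68,-0.568,-0.298,-0.0107,-0.0829,0.0398,-0.19],[-0.73,-0.568,-0.212,-0.0107,-0.0829,0.0398,-0.19]],
])

```text
time_s: 9.15
ee_pos: [0.4971, -0.2473, 0.0985]
eef_rot: [3.141, 0.001, 1.624]
force: [0.2, -1.0, -1.5]
grip_width: 0.056
grip_force: 0.0
```

>>> arm_command([
  [[0,0,0,0,0,0,-0.19],[0,0,0,0,0,0,-0.19]],
])

```text
time_s: 9.35
ee_pos: [0.4977, -0.2465, 0.1003]
eef_rot: [-3.14, -0.001, 1.626]
force: [-0.7, -1.1, 0.7]
grip_width: 0.056
grip_force: 0.0
```

```bash
python3 -c "
from h import *
o=ctrl.get_obs();print(o['ee_pos'],o['eef_rot'],o['qpos'])
print(rel([.4975,-.247,.029],rot(93.1)))
"
```

```text
[ 0.49765982 -0.24649962  0.10034726] [-3.13983585e+00 -1.11103524e-03  1.62579830e+00] [-5.25828145e-01  4.20612411e-01  1.61575561e+00 -3.93053714e-05
  1.10730298e+00 -5.80813488e-01]
(array([-0.6, -0.1, 71.3]), array([-0.0018, -0.0011,  0.0009]))
```

Scaled: 70 mm is 0.14, 35 mm is 0.07.

>>> arm_command([
  [[0,0,0.07,0,0,0,-0.19],[0,0,0.14,0,0,0,-0.19],[0,0,0.14,0,0,0,-0.19],[0,0,0.14,0,0,0,1],[0,0,0.14,0,0,0,1],[0,0,0.14,0,0,0,1],[0,0,0.14,0,0,0,1],[0,0,0.14,0,0,0,1]],
])

```text
time_s: 10.15
ee_pos: [0.4991, -0.2474, 0.0318]
eef_rot: [3.138, 0.002, 1.625]
force: [5.7, 1.2, 3.3]
grip_width: 0.027
grip_force: 50.0
```

Scaled: -200 mm is -0.4, -150 mm is -0.3.

>>> arm_command([
  [[0,0,-0.1,0,0,0,1],[0,0,-0.2,0,0,0,1],[0,0,-0.3,0,0,0,1],[0,0,-0.4,0,0,0,1],[0,0,-0.4,0,0,0,1]],
])

```text
time_s: 10.65
ee_pos: [0.4994, -0.248, 0.2376]
eef_rot: [3.132, 0.006, 1.625]
force: [0.3, 0.4, -4.1]
grip_width: 0.0271
grip_force: 50.0
```

```bash
python3 -c "
from h import *
o=ctrl.get_obs();print(o['time_s'],o['ee_pos'],o['eef_rot'],o['qpos'])
print(rel(rk(1,.013,.055,.001),RR,[.4975,-.247,.230],rot(93.1)))
"
```

```text
10.65 [ 0.49936295 -0.24797539  0.2375583 ] [3.13245648 0.00602888 1.6250035 ] [-5.26589736e-01  2.87492639e-01  1.46205177e+00 -2.76934999e-05
  1.38110223e+00 -5.80819376e-01]
(array([464. , 107.4,  84.6]), array([ 0.067 ,  0.5207, -0.2502]))
```

Scaled: 464 mm is 0.928, 107 mm is 0.214, 0.5207 rad is 0.0829.

>>> arm_command([
  [[0.092,0.022,0,0.0011,0.008,-0.004,1],[0.184,0.042,0,0.0021,0.0166,-0.008,1],[0.276,0.064,0,0.0032,0.0248,-0.0119,1],[0.368,0.086,0,0.0043,0.0331,-0.0159,1],[0.46,0.106,0,0.0053,0.0414,-0.0199,1],[0.552,0.128,0,0.0064,0.0497,-0.0239,1],[0.644,0.15,0,0.0075,0.0579,-0.0277,1],[0.736,0.172,0.02,0.0084,0.0662,-0.0318,1],[0.828,0.192,0.06,0.0095,0.0745,-0.0358,1],[0.928,0.214,0.1,0.0107,0.0829,-0.0398,1],[0.928,0.214,0.17,0.0107,0.0829,-0.0398,1],[0.928,0.214,0.17,0.0107,0.0829,-0.0398,1]],
])

```text
time_s: 11.85
ee_pos: [0.5766, 0.2227, 0.1392]
eef_rot: [-3.13, -0.525, 1.877]
force: [-0.8, -0.1, -5.2]
grip_width: 0.0268
grip_force: 50.0
```

>>> arm_command([
  [[0,0,0,0,0,0,1],[0,0,0,0,0,0,1]],
])

```text
time_s: 12.05
ee_pos: [0.5802, 0.2212, 0.1472]
eef_rot: [3.139, -0.523, 1.881]
force: [0.2, 0.3, -4.4]
grip_width: 0.0267
grip_force: 50.0
```

```bash
python3 -c "
from h import *
st(1)"
```

```text
12.05 up,side,down mm [ 13.    1.3 -57. ] rot [-0.0025 -0.0008 -0.0003] F tool [-2.   0.3  3.9] grip 0.026720158135842467
```

Scaled: 52.5 mm is 0.105, 52 mm is 0.104.

>>> arm_command([
  [[0,0,0.04,0,0,0,1],[0,0,0.076,0,0,0,1],[0,0,0.094,0,0,0,1],[0,0,0.1,0,0,0,1],[0,0,0.104,0,0,0,1],[0,0,0.105,0,0,0,1],[0,0,0.105,0,0,0,1]],
])

```text
time_s: 12.75
ee_pos: [0.5719, 0.2467, 0.1007]
eef_rot: [3.14, -0.523, 1.881]
force: [-0.8, -2.9, -0.0]
grip_width: 0.0268
grip_force: 50.0
```

```bash
python3 -c "
from h import *
st(1)"
```

```text
12.75 up,side,down mm [13.   1.2 -3.4] rot [-0.0012 -0.0002 -0.0004] F tool [-2.2 -1.7 -1.2] grip 0.026804689140698706
```

Contact feels light and centred, so I'll push downhill.

Scaled: -18 mm is -0.036, -16 mm is -0.032.

>>> arm_command([
  [[-0.006,-0.0006,0.001,0,0,0,1],[-0.014,-0.0006,0.001,0,0,0,1],[-0.022,-0.0006,0.001,0,0,0,1],[-0.028,-0.0006,0.001,0,0,0,1],[-0.032,-0.0006,0.001,0,0,0,1],[-0.036,-0.0006,0.001,0,0,0,1],[-0.036,-0.0006,0.001,0,0,0,1]],
])

```text
time_s: 13.45
ee_pos: [0.5761, 0.2325, 0.0917]
eef_rot: [3.14, -0.525, 1.882]
force: [-4.9, -0.4, 7.1]
grip_width: 0.0267
grip_force: 50.0
```

```bash
python3 -c "
from h import *
st(1)"
```

```text
13.45 up,side,down mm [-4.3  0.9 -3. ] rot [-0.0011  0.0011 -0.001 ] F tool [ 4.5 -4.8 -5.6] grip 0.026703480454338596
```

>>> arm_command([
  [[-0.002,-0.0008,0,0,0,0,1],[-0.004,-0.0008,0,0,0,0,1],[-0.006,-0.0008,0,0,0,0,1],[-0.008,-0.0008,0,0,0,0,1],[-0.008,-0.0008,0,0,0,0,1]],
])

```text
time_s: 13.95
ee_pos: [0.5768, 0.2303, 0.0904]
eef_rot: [3.139, -0.526, 1.883]
force: [-4.4, 6.6, 9.3]
grip_width: 0.0266
grip_force: 50.0
```

```bash
python3 -c "
from h import *
st(1)"
```

```text
13.95 up,side,down mm [-7.   0.8 -3.1] rot [-0.0018  0.0028 -0.0017] F tool [11.3 -2.2 -4.2] grip 0.026569774473670062
```

Scaled: -2 mm is -0.004.

>>> arm_command([
  [[-0.004,0,0,0,0,0,1],[-0.004,0,0,0,0,0,1],[-0.004,0,0,0,0,0,-0.19],[-0.004,0,0,0,0,0,-0.19],[-0.004,0,0,0,0,0,-0.19]],
])

```text
time_s: 14.45
ee_pos: [0.5772, 0.227, 0.0874]
eef_rot: [3.141, -0.523, 1.881]
force: [0.1, 0.4, -0.3]
grip_width: 0.0475
grip_force: 0.0
```

Scaled: -120 mm is -0.24, -80 mm is -0.16.

>>> arm_command([
  [[-0.002,0,-0.08,0,0,0,-0.19],[0,0,-0.16,0,0,0,-0.19],[0,0,-0.24,0,0,0,-0.19],[0,0,-0.24,0,0,0,-0.19],[0,0,-0.24,0,0,0,-0.19]],
])

```text
time_s: 14.95
ee_pos: [0.5956, 0.1696, 0.1913]
eef_rot: [3.141, -0.523, 1.88]
force: [-0.6, 0.7, -0.8]
grip_width: 0.0558
grip_force: 0.0
```

```bash
python3 -c "
from h import *
st(1)
p,d,i=grab('wrist'); q,_,_=grab('side')
o=ctrl.get_obs();print(o['ee_pos'],o['qpos'])
cv2.imwrite('pics/a3.png',np.hstack([cv2.resize(q[250:430,230:420],(400,380)),cv2.resize(p,(400,380))]))
print(rel([.42,-.25,.22],rot(93.1),None,RR))
"
```

```text
14.95 up,side,down mm [ -11.5    0.2 -122.1] rot [-0.0011 -0.0003  0.0005] F tool [ 0.3 -0.4  1.1] grip 0.05583257315636134
[0.59476173 0.17039008 0.18984624] [ 0.00779606  0.53825662  1.30846956  0.4997216   1.47992573 -0.39543968]
(array([-285.4, -294.7, -199.6]), array([-0.067 , -0.5207,  0.2502]))
```

View pics/a3.png

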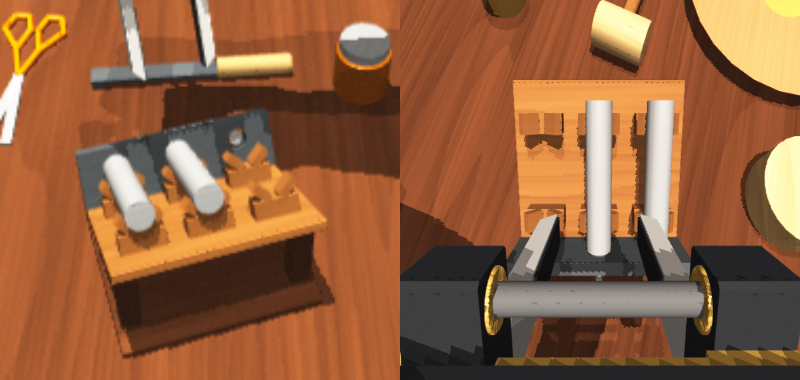

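Both drifts sit alike in grooves 0 and 1. Slot 0 is next, gripped the other way round, so I'll turn the tool in two stages.

```bash
python3 -c "
from h import *
T=rot(3.1); v,r=rel([.434,-.2525,.22],T,[.59476173,.17039,.18985],RR); print(v,r,np.linalg.norm(r))
for f in np.linspace(1/12,1,12):
  print((v*f).round().tolist(),(r*f).round(4).tolist())
"
```

```text
[-291.2 -282.2 -202.9] [-0.4769 -0.3681  1.7797] 1.8788994943849444
[-24.0, -24.0, -17.0] [-0.0397, -0.0307, 0.1483]
[-49.0, -47.0, -34.0] [-0.0795, -0.0614, 0.2966]
[-73.0, -71.0, -51.0] [-0.1192, -0.092, 0.4449]
[-97.0, -94.0, -68.0] [-0.159, -0.1227, 0.5932]
[-121.0, -118.0, -85.0] [-0.1987, -0.1534, 0.7415]
[-146.0, -141.0, -101.0] [-0.2384, -0.184, 0.8898]
[-170.0, -165.0, -118.0] [-0.2782, -0.2147, 1.0382]
[-194.0, -188.0, -135.0] [-0.3179, -0.2454, 1.1865]
[-218.0, -212.0, -152.0] [-0.3577, -0.2761, 1.3348]
[-243.0, -235.0, -169.0] [-0.3974, -0.3068, 1.4831]
[-267.0, -259.0, -186.0] [-0.4372, -0.3374, 1.6314]
[-291.0, -282.0, -203.0] [-0.4769, -0.3681, 1.7797]
```

Scaled: -291 mm is -0.582, -282 mm is -0.564, 1.7797 rad is 0.2832.

>>> arm_command([
  [[-0.048,-0.048,-0.034,-0.0063,-0.0049,0.0236,-0.19],[-0.098,-0.094,-0.068,-0.0127,-0.0098,0.0472,-0.19],[-0.146,-0.142,-0.102,-0.019,-0.0146,0.0708,-0.19],[-0.194,-0.188,-0.136,-0.0253,-0.0195,0.0944,-0.19],[-0.242,-0.236,-0.17,-0.0316,-0.0244,0.118,-0.19],[-0.292,-0.282,-0.202,-0.0379,-0.0293,0.1416,-0.19],[-0.34,-0.33,-0.236,-0.0443,-0.0342,0.1652,-0.19],[-0.388,-0.376,-0.27,-0.0506,-0.0391,0.1888,-0.19],[-0.436,-0.424,-0.304,-0.0569,-0.0439,0.2124,-0.19],[-0.534,-0.518,-0.372,-0.0696,-0.0537,0.2596,-0.19],[-0.582,-0.564,-0.406,-0.0759,-0.0586,0.2832,-0.19],[-0.582,-0.564,-0.406,-0.0759,-0.0586,0.2832,-0.19]],
])

```text
time_s: 16.25
ee_pos: [0.4331, -0.2553, 0.2207]
eef_rot: [-3.123, -0.014, 0.121]
force: [0.5, -0.0, -0.7]
grip_width: 0.0561
grip_force: 0.0
```

Scaled: 1.5 rad is 0.2387.

>>> arm_command([
  [[0,0,0,0,0,0.0318,-0.19],[0,0,0,0,0,0.0637,-0.19],[0,0,0,0,0,0.0955,-0.19],[0,0,0,0,0,0.1273,-0.19],[0,0,0,0,0,0.1592,-0.19],[0,0,0,0,0,0.191,-0.19],[0,0,0,0,0,0.2228,-0.19],[0,0,0,0,0,0.2387,-0.19],[0,0,0,0,0,0.2387,-0.19],[0,0,0,0,0,0.2387,-0.19],[0,0,0,0,0,0.2387,-0.19],[0,0,0,0,0,0.2387,-0.19]],
])

```text
time_s: 17.45
ee_pos: [0.4347, -0.2522, 0.2208]
eef_rot: [-3.125, 0.019, -1.366]
force: [1.0, 0.9, 0.4]
grip_width: 0.0563
grip_force: 0.0
```

```bash
python3 -c "
from h import *
o=ctrl.get_obs();print(o['time_s'],o['ee_pos'],o['eef_rot'],o['qpos'],o['grip_width'])
print(rel([.434,-.2525,.10],rot(-86.9)))
"
```

```text
17.45 [ 0.43466989 -0.25217496  0.22082126] [-3.12483653  0.01903098 -1.36562508] [-0.61223025  0.18174237  1.63127771  0.02598361  1.33106644  2.31814925] 0.056302004515020904
(array([  2.5,   2.7, 120.8]), array([-0.0153,  0.0203,  0.1509]))
```

Scaled: 120 mm is 0.24, 2.7 mm is 0.0054, 0.0203 rad is 0.0032.

>>> arm_command([
  [[0.002,0.002,0,-0.0024,0.0032,0.0207,-0.19],[0.002,0.002,0,-0.0024,0.0032,0.0239,-0.19],[0.005,0.0054,0.08,-0.0024,0.0032,0.0239,-0.19],[0.005,0.0054,0.16,-0.0024,0.0032,0.0239,-0.19],[0.005,0.0054,0.24,-0.0024,0.0032,0.0239,-0.19],[0.005,0.0054,0.24,-0.0024,0.0032,0.0239,-0.19],[0.005,0.0054,0.24,-0.0024,0.0032,0.0239,-0.19]],
])

```text
time_s: 18.15
ee_pos: [0.4344, -0.2531, 0.1023]
eef_rot: [-3.141, -0.0, -1.518]
force: [0.0, 0.2, 0.1]
grip_width: 0.0556
grip_force: 0.0
```

```bash
python3 -c "
from h import *
o=ctrl.get_obs();print(o['time_s'],o['ee_pos'],o['eef_rot'],o['qpos'],o['grip_width'])
print(rel([.434,-.2525,.029],rot(-86.9)))
"
```

```text
18.15 [ 0.434415   -0.2531013   0.10234005] [-3.14088472e+00 -2.88957678e-04 -1.51817648e+00] [-6.00515878e-01  3.09815377e-01  1.76579364e+00  2.29407268e-04
  1.06524583e+00  2.48834581e+00] 0.05559638046033183
(array([-0.6,  0.4, 73.3]), array([-0.0007, -0.0003, -0.0015]))
```

Scaled: 72 mm is 0.144, 36 mm is 0.072.

>>> arm_command([
  [[0,0,0.072,0,0,0,-0.19],[0,0,0.144,0,0,0,-0.19],[0,0,0.144,0,0,0,-0.19],[0,0,0.144,0,0,0,1],[0,0,0.144,0,0,0,1],[0,0,0.144,0,0,0,1],[0,0,0.144,0,0,0,1],[0,0,0.144,0,0,0,1]],
])

```text
time_s: 18.95
ee_pos: [0.4354, -0.2535, 0.0309]
eef_rot: [-3.138, -0.002, -1.521]
force: [3.0, 0.5, 7.4]
grip_width: 0.0267
grip_force: 50.0
```

Scaled: -200 mm is -0.4, -150 mm is -0.3.

>>> arm_command([
  [[0,0,-0.1,0,0,0,1],[0,0,-0.2,0,0,0,1],[0,0,-0.3,0,0,0,1],[0,0,-0.4,0,0,0,1],[0,0,-0.4,0,0,0,1]],
])

```text
time_s: 19.45
ee_pos: [0.4356, -0.254, 0.2361]
eef_rot: [-3.133, -0.007, -1.521]
force: [0.2, 0.1, -3.7]
grip_width: 0.0269
grip_force: 50.0
```

Scaled: -1.6 rad is -0.2546.

>>> arm_command([
  [[0,0,0,0,0,-0.0223,1],[0,0,0,0,0,-0.0446,1],[0,0,0,0,0,-0.0668,1],[0,0,0,0,0,-0.0891,1],[0,0,0,0,0,-0.1114,1],[0,0,0,0,0,-0.1337,1],[0,0,0,0,0,-0.156,1],[0,0,0,0,0,-0.1783,1],[0,0,0,0,0,-0.2005,1],[0,0,0,0,0,-0.2228,1],[0,0,0,0,0,-0.2451,1],[0,0,0,0,0,-0.2546,1]],
])

```text
time_s: 20.65
ee_pos: [0.4335, -0.2526, 0.2282]
eef_rot: [-3.141, 0.001, 0.084]
force: [-0.2, -0.6, -4.1]
grip_width: 0.0269
grip_force: 50.0
```

```bash
python3 -c "
from h import *
o=ctrl.get_obs();print(o['time_s'],o['ee_pos'],o['eef_rot'],o['qpos'],o['grip_width'])
v,r=rel(rk(2,.016,.055,.001),RR); print(v,r,np.linalg.norm(r))
v,r=rel(rk(2,.016,.085,.001),RR)
for f in np.linspace(1/12,1,12):
  print((v*f).round().tolist(),(r*f).round(3).tolist())
"
```

```text
20.65 [ 0.4335472  -0.25258284  0.22819807] [-3.14097522e+00  1.02042193e-03  8.44280859e-02] [-6.00441973e-01  1.74811264e-01  1.62190508e+00 -1.71605409e-04
  1.34605720e+00  8.85964924e-01] 0.02690140736479874
[ 122.7 -448.7   81.4] [ 0.4677  0.3737 -1.7507] 1.8502284912950615
[11.0, -36.0, 5.0] [0.039, 0.031, -0.146]
[21.0, -72.0, 9.0] [0.078, 0.062, -0.292]
[32.0, -109.0, 14.0] [0.117, 0.093, -0.438]
[42.0, -145.0, 18.0] [0.156, 0.125, -0.584]
[53.0, -181.0, 23.0] [0.195, 0.156, -0.729]
[63.0, -217.0, 28.0] [0.234, 0.187, -0.875]
[74.0, -253.0, 32.0] [0.273, 0.218, -1.021]
[84.0, -289.0, 37.0] [0.312, 0.249, -1.167]
[95.0, -326.0, 42.0] [0.351, 0.28, -1.313]
[105.0, -362.0, 46.0] [0.39, 0.311, -1.459]
[116.0, -398.0, 51.0] [0.429, 0.343, -1.605]
[126.0, -434.0, 55.0] [0.468, 0.374, -1.751]
```

Scaled: -410 mm is -0.82, 116 mm is 0.232, -1.751 rad is -0.2787.

>>> arm_command([
  [[0.018,-0.06,0,0.0062,0.0049,-0.0232,1],[0.036,-0.12,0,0.0124,0.0099,-0.0465,1],[0.054,-0.19,0,0.0186,0.0148,-0.0697,1],[0.072,-0.26,0,0.0248,0.0199,-0.0929,1],[0.092,-0.32,0,0.031,0.0248,-0.116,1],[0.112,-0.39,0,0.0372,0.0298,-0.1393,1],[0.132,-0.46,0,0.0434,0.0347,-0.1625,1],[0.152,-0.54,0,0.0497,0.0396,-0.1857,1],[0.172,-0.61,0,0.0559,0.0446,-0.209,1],[0.192,-0.68,0,0.0621,0.0495,-0.2322,1],[0.216,-0.76,0,0.0683,0.0546,-0.2554,1],[0.232,-0.82,0.02,0.0745,0.0595,-0.2787,1]],
])

```text
time_s: 21.85
ee_pos: [0.5174, 0.1669, 0.219]
eef_rot: [-3.131, -0.513, 1.829]
force: [0.6, -0.6, -5.2]
grip_width: 0.027
grip_force: 50.0
```

>>> arm_command([
  [[0,0,0,0,0,0,1],[0,0,0,0,0,0,1]],
])

```text
time_s: 22.05
ee_pos: [0.5168, 0.165, 0.2178]
eef_rot: [-3.126, -0.511, 1.82]
force: [0.4, 0.2, -3.0]
grip_width: 0.0273
grip_force: 50.0
```

```bash
python3 -c "
from h import *
st(2)
print(rel(rk(2,.016,.055,.001),RR))
"
```

```text
22.05 up,side,down mm [  18.8  -12.2 -135.2] rot [-0.0143 -0.0118  0.0533] F tool [-1.4  0.4  2.6] grip 0.02730491278522505
(array([-1.2, 12.2, 80.4]), array([ 0.0143,  0.0118, -0.0533]))
```

Scaled: 80 mm is 0.16, 60 mm is 0.12, -0.0533 rad is -0.0085.

>>> arm_command([
  [[-0.002,0.024,0.06,0.0023,0.0019,-0.0085,1],[-0.002,0.024,0.12,0.0023,0.0019,-0.0085,1],[-0.002,0.024,0.16,0.0023,0.0019,-0.0085,1],[-0.002,0.024,0.16,0.0023,0.0019,-0.0085,1],[-0.002,0.024,0.16,0.0023,0.0019,-0.0085,1],[-0.002,0.024,0.16,0.0023,0.0019,-0.0085,1]],
])

```text
time_s: 22.65
ee_pos: [0.5193, 0.204, 0.1503]
eef_rot: [3.136, -0.523, 1.883]
force: [0.1, 0.3, -4.1]
grip_width: 0.0271
grip_force: 50.0
```

```bash
python3 -c "
from h import *
st(2)
"
```

```text
22.65 up,side,down mm [ 16.5   2.  -58.5] rot [-0.0049 -0.0006 -0.0014] F tool [-1.8  0.2  3.7] grip 0.027077973423222202
```

Scaled: 52 mm is 0.104, 48 mm is 0.096.

>>> arm_command([
  [[0,-0.002,0.04,0,0,0,1],[0,-0.002,0.076,0,0,0,1],[0,-0.002,0.096,0,0,0,1],[0,-0.002,0.104,0,0,0,1],[0,-0.002,0.104,0,0,0,1],[0,-0.002,0.104,0,0,0,1]],
])

```text
time_s: 23.25
ee_pos: [0.5103, 0.2291, 0.1047]
eef_rot: [3.137, -0.523, 1.883]
force: [0.2, -0.0, -2.8]
grip_width: 0.0269
grip_force: 50.0
```

```bash
python3 -c "
from h import *
st(2)
"
```

```text
23.25 up,side,down mm [16.8  1.1 -5.7] rot [-0.0037 -0.0001 -0.002 ] F tool [-1.5  0.2  2.4] grip 0.026888971877176863
```

Scaled: 3 mm is 0.006, 1.5 mm is 0.003.

>>> arm_command([
  [[0,0,0.003,0,0,0,1],[0,0,0.006,0,0,0,1],[0,0,0.006,0,0,0,1],[0,0,0.006,0,0,0,1]],
])

```text
time_s: 23.65
ee_pos: [0.5096, 0.2307, 0.1016]
eef_rot: [3.137, -0.524, 1.883]
force: [0.5, -2.1, -0.6]
grip_width: 0.027
grip_force: 50.0
```

```bash
python3 -c "
from h import *
st(2)
"
```

```text
23.65 up,side,down mm [16.7  0.9 -2.1] rot [-0.0032 -0.     -0.0018] F tool [-2.1 -0.2 -0.5] grip 0.027015509994120925
```

Light, centred contact again, so I'll push downhill.

Scaled: -20 mm is -0.04, -18.5 mm is -0.037.

>>> arm_command([
  [[-0.008,0,0.0006,0,0,0,1],[-0.016,0,0.0006,0,0,0,1],[-0.024,0,0.0006,0,0,0,1],[-0.03,0,0.0006,0,0,0,1],[-0.034,0,0.0006,0,0,0,1],[-0.037,0,0.0006,0,0,0,1],[-0.04,0,0.0006,0,0,0,1],[-0.04,0,0.0006,0,0,0,1]],
])

```text
time_s: 24.45
ee_pos: [0.5147, 0.2146, 0.0917]
eef_rot: [3.138, -0.525, 1.883]
force: [-2.5, -0.2, 5.0]
grip_width: 0.0271
grip_force: 50.0
```

```bash
python3 -c "
from h import *
st(2)
"
```

```text
24.45 up,side,down mm [-2.9  0.9 -2. ] rot [-0.0029  0.0012 -0.0021] F tool [ 3.  -2.5 -4.1] grip 0.02713745096564294
```

Scaled: -4 mm is -0.008, -3 mm is -0.006.

>>> arm_command([
  [[-0.002,-0.0004,0,0,0,0,1],[-0.004,-0.0004,0,0,0,0,1],[-0.006,-0.0004,0,0,0,0,1],[-0.008,-0.0004,0,0,0,0,1],[-0.008,-0.0004,0,0,0,0,1]],
])

```text
time_s: 24.95
ee_pos: [0.515, 0.2134, 0.0909]
eef_rot: [3.137, -0.529, 1.885]
force: [-6.6, 15.6, 13.5]
grip_width: 0.0267
grip_force: 50.0
```

```bash
python3 -c "
from h import *
st(2)
"
```

```text
24.95 up,side,down mm [-4.3  0.8 -2. ] rot [-0.0027  0.0051 -0.0032] F tool [21.3 -1.6 -3.2] grip 0.02665088666581967
```

The third drift stopped where expected, so I'll release and back off.

Scaled: -150 mm is -0.3, -120 mm is -0.24.

>>> arm_command([
  [[-0.008,0,0,0,0,0,-0.19],[-0.008,0,0,0,0,0,-0.19],[-0.008,0,0,0,0,0,-0.19],[-0.004,0,-0.08,0,0,0,-0.19],[0,0,-0.16,0,0,0,-0.19],[0,0,-0.24,0,0,0,-0.19],[0,0,-0.3,0,0,0,-0.19],[0,0,-0.3,0,0,0,-0.19],[0,0,-0.3,0,0,0,-0.19]],
])

```text
time_s: 25.85
ee_pos: [0.538, 0.1393, 0.2185]
eef_rot: [3.138, -0.524, 1.882]
force: [0.2, -0.6, -0.1]
grip_width: 0.0557
grip_force: 0.0
```

```bash
python3 -c "
from h import *
st(2)
p,d,i=grab('wrist'); q,dq,iq=grab('side')
cv2.imwrite('pics/a4.png',np.hstack([cv2.resize(q[250:430,230:420],(400,380)),p[180:480,280:596].repeat(1,0) if 0 else cv2.resize(p,(400,380))]))
T=iq['world_to_cam']; P=pts(dq,iq); A=(P-S[1])@RR  # cols: uphill, side, into slope
for k in range(3):
    a=A-(S[k]-S[1])@RR; m=(abs(a[...,1])<.008)&(a[...,2]<-.009)&(a[...,2]>-.02)&(a[...,0]>0)&(a[...,0]<.09); print(k,m.sum(),'uphill end mm (exp 63.5)',np.percentile(a[m][:,0],[95,99,100]).round(4)*1e3)
"
```

```text
25.85 up,side,down mm [-7.600e+00  1.000e-01 -1.513e+02] rot [-0.0029  0.     -0.0011] F tool [-0.6 -0.  -0.2] grip 0.05568302717997056
0 116 uphill end mm (exp 63.5) [63.9 65.8 66. ]
1 111 uphill end mm (exp 63.5) [63.4 64.1 64.2]
2 106 uphill end mm (exp 63.5) [64.6 66.3 66.6]
```

View pics/a4.png

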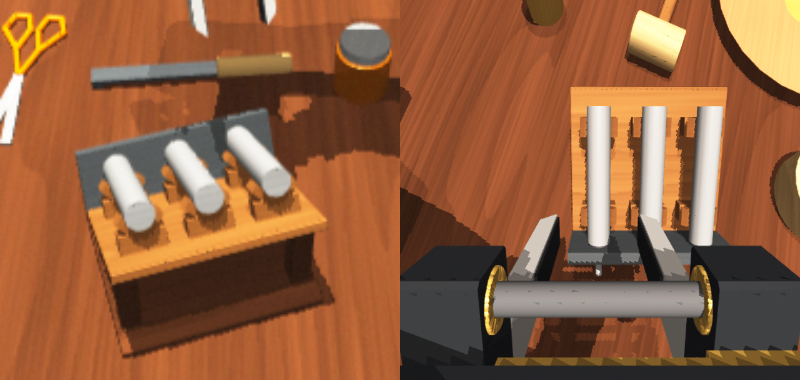

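All three drifts are at the same home depth (uphill ends about 64 mm against 63.5 mm expected). A pin shows behind the plate at about (598,270), and the gripper is clear.

```bash
python3 -c "
from h import *
print(ctrl.hand_in())"
```

```text
the job is handed in; nothing more can be done
None
```

I put a drift in each of the three grooves, chamfered end downhill and pushed home into its bore, then let go and handed the job in at about 26 s; the verdict was not shown to me.

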